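# Set the show dice to double six

## Robot

A 6-joint arm with a two-finger parallel gripper is mounted at the origin on the work surface. World frame = base frame: x ahead of the robot, y to its left, z up, the work surface at z = 0. Lengths are in m, angles in rad, forces in N, time in s.
With the tool pointing down it reaches from about 0.25 to 0.775 m from the base axis. Payload 4 kg.
Tool frame: the origin (TCP) lies on the centre line of the jaws, within the pads' length; the fingertips stand robot.tips_ahead ahead of it and the grasp point (between the pads) lies 8 mm behind it (robot.tips_ahead is the distance from the TCP to the fingertips, in m); z points along the fingers, y is the line along which they close (so a half turn about z gives the same grasp; the last joint's range is limited). The gripper opens to 94 mm and grips with 3 to 60 N. Pads are 16 mm wide; open, the fingers measure 119 mm over their backs; the gripper's body (75 mm by 177 mm) begins 78 mm behind the grasp point.
Start: joints at [-1.333, 0.087, 1.371, -0, 1.684, -0.103], TCP at [0.184, -0.518, 0.217] pointing down, gripper open.
Joint ranges: [-3.1, 3.1], [-0.76, 2.03], [0.27, 2.55], [-1.08, 4.22], [0.17, 2.65], [-2.57, 2.57]. Speed limits (rad/s): [2.79, 2.79, 3.14, 3.14, 3.14, 3.14].

## Interface

Orientations are given as [roll, pitch, yaw] about the fixed x, y, z axes, in that order (R = Rz(yaw) Ry(pitch) Rx(roll)).
In Python, from bench import robot, snapshot, close_job, spotter gives the robot as it stands. The module is installed in compiled form; this text tells all that it offers.
- The arm moves only by the tool servo_tool, never from a script. Its argument "commands" is one flat list of numbers, 7 for each row, row after row: the shift along the tool's x, y, z in m, then the turn, a rotation vector about the tool's x, y, z in degrees, then the finger opening in m, from 0 to 0.094. In form: [x, y, z, ax, ay, az, grip, x, y, z, ax, ay, az, grip, ...]. A call has 1 to 10 rows; each row is the pose to reach, as a shift and turn from the pose commanded when the call began, along the tool's axes at that moment; what a row does not reach only later rows make up. A row lasts 1/8 s, in which the tool goes at most 62.5 mm and 10.7 degrees, less where a joint would pass 70% of its speed; a pose out of reach is approached as far as the arm can. A call with a gripper value outside its range is refused whole. The fingers move at their own pace and stop on an object; the grip force is fixed at half the most. Time passes only in rows, so rows that repeat a pose let the fingers close. It gives the time, the measured TCP pose, the force, the opening and the grip force at its end, in the units of the state.
- robot.get_obs(): the state, without advancing time (a new reading comes with each control period).
- snapshot(name): name is "scene" or "top" or "wrist"; returns a dict with "img" (384x512x3 uint8, blue, green, red), "camera_matrix" (3x3 intrinsics, pixels), "extrinsics" (4x4, takes a point from camera to world coordinates); the wrist camera has in their place "hand_eye" (4x4, takes a point from camera to tool coordinates, whose origin is the TCP and whose axes are the flange's). Camera axes: x right, y down, z forward; pixel columns grow to the right and rows downward; lengths in m; the calibration is good to about 2 mm. A picture is of the moment at which its call begins: read the wrist's pose just before it. There is no depth.
- close_job(): hands the job in; it is judged then, once.
Trained networks look in a picture, given as the dict that the camera call returned (one of the last four; its "shot" number tells which), for a name from the list of things; names that differ only in an ending like _2 or _b are one class to them, and where a whole thing is asked for, a point or a joint stands for the part that bears it (a point fixed in the world has none). Each returns a list of dicts, best first, with "conf" (0 to 1); they miss things now and then, are a little off and sometimes report something else, mostly with a low value. They report only what shows in the picture. A call takes as long as a camera call. They do not tell look-alikes from the thing itself.
- spotter.trace(name, picture): "region" (384x512 bool, what is visible of it) and "box" ([left, top, width, height] in pixels, round what is visible of it).
The state is a dict: "time": time; "joint_positions": joint angles; "qvel": joint speeds; "joint_torque": joint torques, N m; "tool_pos": TCP position; "ee_rot": TCP orientation; "wrist_force": force on the tool from outside, world axes, zero at the start; "wrist_torque": the same for the moment, N m; "width": finger opening in m; "finger_force": force on a finger pad.
Only numpy, scipy, OpenCV 4.12 (cv2) and the standard library are available. Lean on these libraries where they do the work, as an engineer would, in place of code of your own. Each camera call takes 0.05 s, during which the arm holds its last target. There are 200 camera calls.

## Task

Set the pair of big bone show dice on the rubber mat to a double six for the front of the stall: with a fingertip, gently push each die over onto its side so that its six faces up. Do not pinch, lift or carry the dice; leave both lying flat on the mat, and do not disturb the checkers on it or the other goods around it.

Things in the scene. Friction and masses are not known exactly. Their poses are not given: they have to be found in the camera images.
- die_left: big loose bone show die on the left (+y) half of the mat: 50 mm cube, dark 9 mm pips, 100 to 210 g. Origin at the cube's CENTRE (25 mm above the mat's face when flat). Own axes point out of the faces: +x six, -x one (one larger pip), +y three, -y four, +z two, -z five. At the start two is up and the six is on an upright side, in any compass direction
- die_right: big loose bone show die on the right (-y) half of the mat: 50 mm cube, dark 9 mm pips, 100 to 210 g. Origin at the cube's CENTRE (25 mm above the mat's face when flat). Own axes point out of the faces: +x six, -x one (one larger pip), +y three, -y four, +z two, -z five. At the start two is up and the six is on an upright side, in any compass direction
- mat: fixed non-slip rubber mat, 340 (x) by 500 (y) by 4 mm; origin mid-underside. It grips the dice (friction about 1.3); under a finger they are slippery (0.3). Pushed near the top of one side (37 to 45 mm up) by a finger that rises as it goes, to 65 mm, round the far bottom edge, a die pivots on that edge, balances at 45 degrees, then falls over, pushed side up, centre 50 mm farther on
- checker_far: an ebony backgammon checker, black disc 34 mm across and 9.5 mm thick, lying flat on the mat near the middle of its far edge; origin at the centre of its underside; to be left alone
- checker_near: a second, equal ebony checker lying flat on the mat near the middle of its near edge (robot side); origin at the centre of its underside; to be left alone
- dice_cup: khatam-inlaid wooden dice cup standing mouth up left of the mat, 80 mm across the rim, 96 mm tall; origin at the centre of its underside; to be left alone
- bell: brass hand bell standing on its 58 mm wide mouth right of the mat, 106 mm tall; origin at the centre of its underside; to be left alone
- dish: turquoise ceramic dish, 110 mm across, 32 mm tall, left of the mat towards the glass case; origin at the centre of its underside; to be left alone
- brush: dusting brush lying right of the mat on the robot's side, 160 mm long along its x axis; origin at the middle of its underside; to be left alone
- inlay_box: small closed inlaid box left of the mat on the robot's side, 64 x 89 mm and 39 mm tall; origin at the centre of its underside; to be left alone
Not all that is in view belongs to the job. Leave any orange look-alike of the die_right alone. What is shaped like the die_left but orange is not meant.

How it is judged:
At the end, for the whole second after the job is handed in: Both dice lie flat and at rest on the mat with the six up (within 0.1 rad; centre 22 to 29 mm above the mat's face and over the mat), and no checker, cup, bell, dish, brush or box is more than 20 mm from where it stood (angle between each of die_left, die_right's own x axis and vertical below 0.1 rad and z of die_left in the frame of mat between 0.026 and 0.033 m and x of die_left in the frame of mat between -0.17 and 0.17 m and y of die_left in the frame of mat between -0.25 and 0.25 m and linear speed of each of die_left, die_right below 0.01 m/s and angular speed of each of die_left, die_right below 0.1 rad/s and z of die_right in the frame of mat between 0.026 and 0.033 m and x of die_right in the frame of mat between -0.17 and 0.17 m and y of die_right in the frame of mat between -0.25 and 0.25 m and distance of each of checker_far, checker_near, dice_cup, bell, dish, brush, inlay_box from where it was at the start of the episode below 0.02 m); the robot touches nothing.
It fails at once if a die was lifted or carried (its centre more than 56 mm above the mat; 43 mm is the most when it tips over a corner) (z of any of die_left, die_right in the frame of mat above 0.06 m).
It fails at once if a die was pinched or pressed hard (over 20 N from the fingers) (contact force between the fingers and die_left above 20 N or contact force between the fingers and die_right above 20 N).
It fails at once if a checker or other bystander was shoved by more than 20 mm (distance of any of checker_far, checker_near, dice_cup, bell, dish, brush, inlay_box from where it was at the start of the episode above 0.02 m).
It also fails if it takes over 48 s, if anything falls off the work surface, if the arm or the gripper's body presses on something with over 40 N, if the wrist force passes 120 N, or if a joint passes its speed limit or range.

## Working session

There is one attempt and no reset: what is moved stays moved. The work goes in short steps, Python scripts to look and compute and a tool call to move; the robot and the scene stay as the last step left them, time stands still between calls to the robot, and variables do not carry over. Pictures are saved under pics/ and viewed, at most 10 in all, crops included, and the job is handed in when it is done.

Besides the shell and the picture viewer there is one more tool, called after ">>>" as name(argument=value, ...) on one line, values as JSON. servo_tool: Moves the arm, as the interface text tells. Its arguments: {"type":"object","properties":{"commands":{"type":"array","items":{"type":"number"}}},"required":["commands"]}

```bash
mkdir -p pics; python3 - <<'E'
from bench import robot, snapshot, spotter
import cv2, numpy as np
o=robot.get_obs()
print({k:o[k] for k in('time','tool_pos','ee_rot','width')}, robot.tips_ahead)
for n in('top','scene'):
    s=snapshot(n); cv2.imwrite(f'pics/{n}.png',cv2.resize(s['img'],(768,576)) if n=='top' else s['img'])
    print(n,s['camera_matrix'].tolist(),np.round(s['extrinsics'],4).tolist())
    for k in('die_left','die_right','checker_far','checker_near','mat'):
        print(k,[(round(d['conf'],2),d['box']) for d in spotter.trace(k,s)])
E
```

```text
{'time': 0.0, 'tool_pos': array([ 0.1836697 , -0.51785335,  0.21531576]), 'ee_rot': array([-3.13938258e+00, -1.93400421e-04,  3.40763591e-01]), 'width': 0.09383658483440019} 0.011
top [[416.9896693714868, 0.0, 259.11719732704086], [0.0, 416.9896693714868, 180.61319653622348], [0.0, 0.0, 1.0]] [[-0.014, -0.9993, 0.0358, 0.4607], [-0.9998, 0.0134, -0.0154, 0.0199], [0.0149, -0.0361, -0.9992, 1.2413], [0.0, 0.0, 0.0, 1.0]]
die_left [(0.73, [221.0, 156.3, 20.1, 19.5]), (0.6, [177.7, 242.1, 26.3, 23.7]), (0.27, [104.4, 178.0, 40.2, 25.0])]
die_right [(0.74, [314.1, 236.5, 21.9, 17.1]), (0.65, [359.2, 98.3, 28.4, 21.0]), (0.63, [299.9, 141.9, 23.7, 23.9])]
checker_far [(0.6, [260.2, 108.2, 14.3, 12.0])]
checker_near []
mat [(0.6, [181.3, 102.1, 170.5, 122.0]), (0.29, [109.9, 222.0, 39.3, 30.9])]
scene [[399.15001991046745, 0.0, 260.5039172632261], [0.0, 399.15001991046745, 188.358907766584], [0.0, 0.0, 1.0]] [[0.8096, 0.3423, -0.4769, 0.9755], [0.5869, -0.4836, 0.6493, -0.6428], [-0.0083, -0.8056, -0.5924, 0.624], [0.0, 0.0, 0.0, 1.0]]
die_left [(0.64, [238.3, 125.8, 17.5, 22.2])]
die_right [(0.83, [235.1, 221.0, 32.6, 36.6]), (0.69, [85.0, 263.3, 69.3, 45.5]), (0.57, [231.9, 313.3, 34.6, 45.0]), (0.57, [143.7, 189.2, 28.0, 29.7]), (0.44, [312.3, 103.5, 27.9, 42.9])]
checker_far [(0.66, [321.9, 228.9, 15.9, 10.8])]
checker_near [(0.34, [172.1, 278.1, 31.6, 57.4])]
mat [(0.82, [154.8, 148.9, 225.9, 167.5]), (0.24, [275.2, 109.6, 32.5, 24.7])]
```

View pics/top.png

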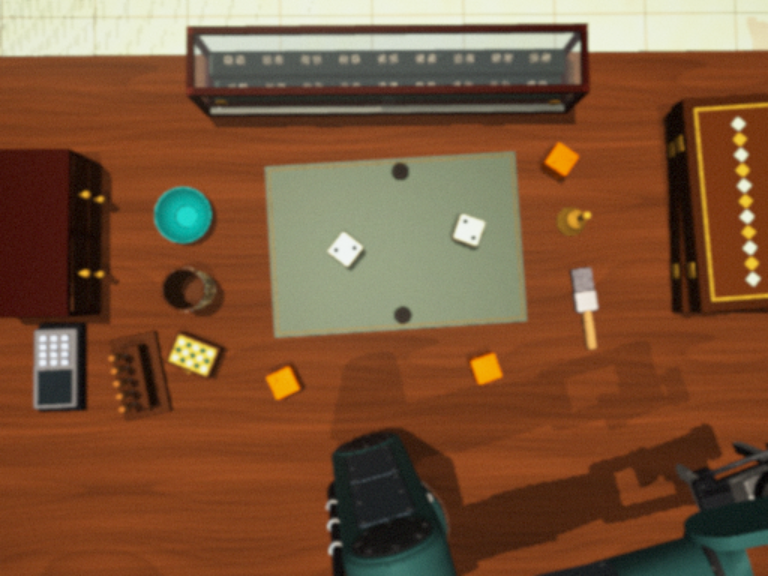

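View pics/scene.png

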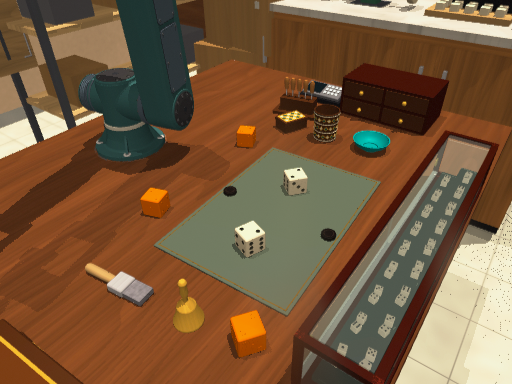

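```bash
cat > h.py <<'E'
from bench import robot, snapshot, spotter
import cv2, numpy as np
from scipy.optimize import minimize
C=np.array([[a,b,c] for a in(-1,1) for b in(-1,1) for c in(-1,1)])*.025
def proj(s,P):
    E=s['extrinsics']; p=(np.atleast_2d(P)-E[:3,3])@E[:3,:3]; p=p@s['camera_matrix'].T; return p[:,:2]/p[:,2:]
def ray(s,u,v,z):
    E=s['extrinsics']; d=E[:3,:3]@np.linalg.solve(s['camera_matrix'],[u,v,1]); return E[:3,3]+d*(z-E[2,3])/d[2]
def mask(s,c):   # bone-coloured blob near world point c, pips filled in
    p=proj(s,c)[0]; i=s['img'].astype(int); m=((i.min(2)>105)&(np.ptp(i,2)<70)).astype(np.uint8)
    yy,xx=np.mgrid[:384,:512]; m[np.hypot(xx-p[0],yy-p[1])>34]=0
    n,l,st,ce=cv2.connectedComponentsWithStats(m); 
    if n<2: return None
    k=1+np.argmax(st[1:,4]); h=cv2.convexHull(np.argwhere(l==k)[:,::-1].astype(np.int32)); o=np.zeros((384,512),np.uint8); cv2.fillConvexPoly(o,h,1); return o
def fit(shots,c,free_z=True):
    ms=[(s,mask(s,c)) for s in shots]
    def cost(q):
        P=np.c_[C[:,:2]@np.array([[np.cos(q[3]),np.sin(q[3])],[-np.sin(q[3]),np.cos(q[3])]]),C[:,2]]+q[:3]
        t=0
        for s,m in ms:
            h=cv2.convexHull((proj(s,P)*256+128*0).astype(np.int32).reshape(-1,1,2))
            # supersampled area overlap
            p=proj(s,P); o=p.min(0)-6; w=int(np.ptp(p,0).max()+14); K=8
            a=np.zeros((w*K,w*K),np.uint8); cv2.fillConvexPoly(a,cv2.convexHull(((p-o+.5)*K).astype(np.int32)),1)
            M=np.array([[K,0,(-o[0]+.5)*K],[0,K,(-o[1]+.5)*K]]); b=cv2.warpAffine(m*255,M,(w*K,w*K),flags=cv2.INTER_LINEAR)>127
            t+=(a!=b).sum()/b.sum()
        return t
    best=min((minimize(cost,[*c,y],method='Nelder-Mead',options=dict(initial_simplex=np.array([[*c,y]]+[[*(np.array(c)+np.eye(3)[i]*.012),y] for i in range(3)]+[[*c,y+.3]]),xatol=1e-4,fatol=1e-4)) for y in np.arange(0,1.57,.2)),key=lambda r:r.fun)
    return best.x,best.fun
E
python3 - <<'E'
from h import *
T=snapshot('top');S=snapshot('scene')
print('mat', [ray(T,u/1.5,v/1.5,.004)[:2].round(3).tolist() for u,v in((265,166),(515,152),(527,321),(275,337))])
for n,u,v in(('ck_far',400,172),('ck_near',402,315),('bell',572,220),('cup',190,290),('or1',562,160),('or2',486,368)):print(n,ray(T,u/1.5,v/1.5,.01)[:2].round(3))
tiles=[]
for n,u,v in(('L',230,166.5),('R',312,153)):
    c=ray(T,u,v,.054);c[2]=.029
    q,f=fit([T,S],c); print(n,q.round(4),np.degrees(q[3]).round(1),f)
    for s in(T,S):
        p=proj(s,q[:3])[0].astype(int); k=s['img'][p[1]-24:p[1]+24,p[0]-24:p[0]+24]; k=cv2.resize(k,(384,288*384//288),interpolation=cv2.INTER_CUBIC)
        a=q[3]+np.arange(4)*np.pi/2
        for i in range(4):
            w=proj(s,q[:3]+np.array([np.cos(a[i]),np.sin(a[i]),0])*.028)[0]; w=((w-p+24)*8).astype(int)
            cv2.putText(k,str(i),tuple(w.tolist()),0,.6,(0,0,255),2)
        tiles.append(cv2.resize(k,(300,300)))
cv2.imwrite('pics/c.png',np.vstack([np.hstack(tiles[:2]),np.hstack(tiles[2:])]))
E
```

```text
mat [[0.717, 0.244], [0.74, -0.255], [0.402, -0.272], [0.378, 0.226]]
ck_far [ 0.701 -0.024]
ck_near [ 0.418 -0.024]
bell [ 0.601 -0.364]
cup [0.473 0.391]
or1 [ 0.721 -0.347]
or2 [ 0.312 -0.187]
L [ 0.5125  0.1513 -0.0131  2.1444] 122.9 1.5043587198276174
R [ 0.5386 -0.0925 -0.026   1.5511] 88.9 1.0224063320035421
```

View pics/c.png

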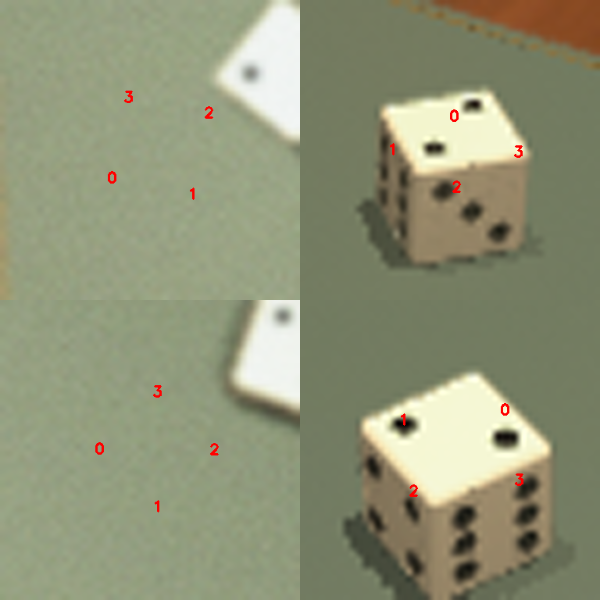

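```bash
python3 - <<'E'
t=open('h.py').read()
t=t.replace("m=((i.min(2)>105)&(np.ptp(i,2)<70))","m=(i.min(2)>165)").replace("]]),C[:,2]]+q[:3]","]]),C[:,2]][C[:,2]>0]+q[:3]")
t=t.replace("            h=cv2.convexHull((proj(s,P)*256+128*0).astype(np.int32).reshape(-1,1,2))\n            # supersampled area overlap\n","")
open('h.py','w').write(t)
E
cat > look.py <<'E'
from h import *
import sys
T=snapshot('top');S=snapshot('scene'); tiles=[]
d=eval(sys.argv[1]); out=sys.argv[2]
for n,c in d.items():
    q,f=fit([T,S],np.array(c)); print(n,q.round(4),np.degrees(q[3]).round(1),round(f,3), 'each', [fit([s],q[:3])[0].round(4).tolist() for s in()])
    for s in(T,S):
        p=proj(s,q[:3])[0].astype(int); k=s['img'][p[1]-24:p[1]+24,p[0]-24:p[0]+24]; k=cv2.resize(k,(384,384),interpolation=cv2.INTER_CUBIC)
        for i in range(4):
            a=q[3]+i*np.pi/2
            w=proj(s,q[:3]+np.array([np.cos(a),np.sin(a),0])*.028)[0]; w=((w-p+24)*8).astype(int)
            cv2.putText(k,str(i),tuple(w.tolist()),0,.6,(0,0,255),2)
        tiles.append(cv2.resize(k,(300,300)))
if out!='-': cv2.imwrite(out,np.vstack([np.hstack(tiles[i:i+2]) for i in range(0,len(tiles),2)]))
E
python3 look.py "{'L':[.546,.083,.029],'R':[.577,-.16,.029]}" pics/c2.png; python3 -c "
from h import *
T=snapshot('top')
for u,v in((230,166.5),(312,153)):print(ray(T,u,v,.054))"
```

```text
L [0.5484 0.0857 0.0264 0.8991] 51.5 0.196 each []
R [ 0.5826 -0.1518  0.026   1.2283] 70.4 0.181 each []
[0.54465881 0.08404873 0.054     ]
[ 0.58032631 -0.15081817  0.054     ]
```

View pics/c2.png

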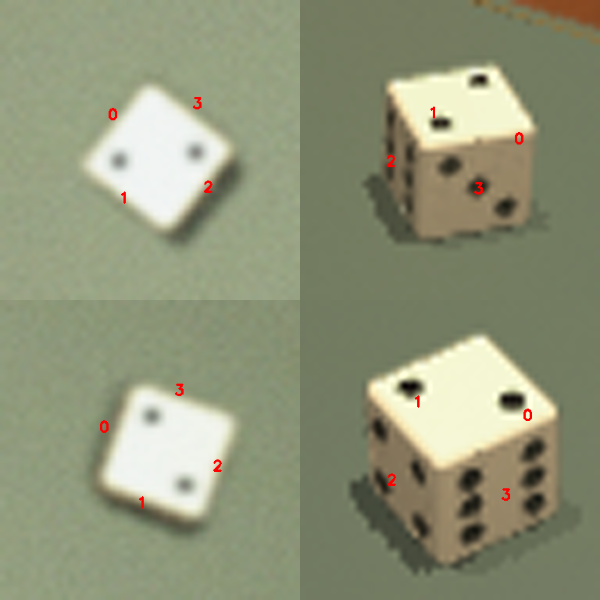

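The six is on L's face 2 (heading 231.5°) and on R's face 3 (heading 340.4°). So L gets pushed toward 51.5° and R toward 160.4°.

```bash
cat > mv.py <<'E'
import sys,numpy as np
from bench import robot
from scipy.spatial.transform import Rotation as R
def to(*wps):  # world (x,y,z,yaw) -> rows in tool axes now
    o=robot.get_obs(); M=R.from_euler('xyz',o['ee_rot']); print('at',o['time'],o['tool_pos'].round(4),o['ee_rot'].round(3),o['wrist_force'].round(2),'q',o['joint_positions'].round(2))
    for x,y,z,w in wps:
        t=M.inv().apply(np.array([x,y,z])-o['tool_pos']); r=(M.inv()*R.from_euler('xyz',[np.pi,0,w])).as_rotvec(degrees=True)
        print(t.round(4).tolist(),r.round(1).tolist())
if __name__=='__main__': to(*eval(sys.argv[1]))
E
python3 mv.py "[(.63,-.169,.16,-.342),(.63,-.169,.056,-.342)]"
```

```text
at 0.85 [ 0.1839 -0.5184  0.2165] [ 3.141 -0.     0.341] [-0.99  0.11  0.  ] q [-1.33  0.09  1.37  0.    1.68 -0.1 ]
[0.5373, -0.1802, 0.0565] [0.0, -0.0, 39.1]
[0.5373, -0.1802, 0.1605] [0.0, -0.0, 39.1]
```

>>> servo_tool(commands=[0.06,-0.02,0,0,0,5,0,0.18,-0.06,0,0,0,15,0,0.3,-0.1,0,0,0,25,0,0.42,-0.14,0,0,0,35,0,0.537,-0.18,0.03,0,0,39.1,0,0.537,-0.18,0.056,0,0,39.1,0,0.537,-0.18,0.056,0,0,39.1,0,0.537,-0.18,0.056,0,0,39.1,0,0.537,-0.18,0.056,0,0,39.1,0,0.537,-0.18,0.056,0,0,39.1,0])

```text
time: 2.1
tool_pos: [0.6312, -0.1665, 0.1588]
ee_rot: [-3.141, 0.002, -0.338]
wrist_force: [-1.0, -1.0, -1.0]
width: 0.0009
finger_force: 0.0
```

```bash
cat > wl.py <<'E'
from h import *
import sys
from scipy.spatial.transform import Rotation as R
o=robot.get_obs(); W=snapshot('wrist'); M=np.eye(4); M[:3,:3]=R.from_euler('xyz',o['ee_rot']).as_matrix(); M[:3,3]=o['tool_pos']
W['extrinsics']=M@W['hand_eye']; print(W['extrinsics'].round(3).tolist())
c=np.array(eval(sys.argv[1])); img=W['img'].copy()
for i in range(4):
    a=c[3]+np.pi/4+i*np.pi/2
    for z in(.004,.054):
        p=proj(W,[c[0]+.03536*np.cos(a),c[1]+.03536*np.sin(a),z])[0]; cv2.circle(img,tuple(int(v) for v in p),3,(0,0,255) if z>.01 else (255,0,0),-1)
# fingertips
for x in(-.008,.008): 
    for y in(-.0125,.0125):
        p=proj(W,M[:3,3]+M[:3,:3]@[x,y,.011])[0]; cv2.circle(img,tuple(int(v) for v in p),3,(0,255,0),-1)
cv2.imwrite(sys.argv[2],img)
E
python3 wl.py "[.5826,-.1518,0,1.2283]" pics/w1.png; python3 mv.py "[(.63,-.169,.056,-.342)]"
```

```text
[[-0.332, -0.915, -0.231, 0.697], [-0.943, 0.321, 0.082, -0.19], [-0.001, 0.245, -0.97, 0.327], [0.0, 0.0, 0.0, 1.0]]
at 2.15 [ 0.6321 -0.1655  0.1583] [-3.14e+00  2.00e-03 -3.37e-01] [ 0.08  0.8  -1.34] q [-0.34  0.34  1.19  0.    1.62  1.56]
[-0.0007, 0.0042, 0.1023] [-0.1, 0.1, 0.3]
```

View pics/w1.png

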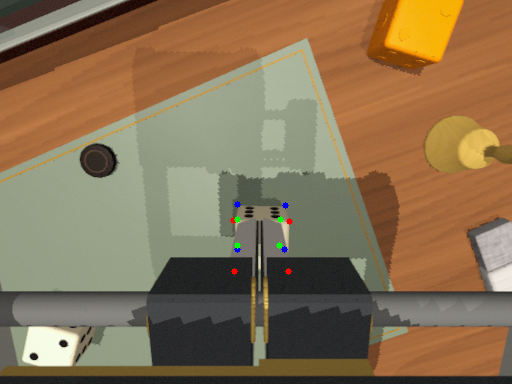

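>>> servo_tool(commands=[0,0.003,0.03,0,0,0,0,0,0.003,0.06,0,0,0,0,0,0.003,0.09,0,0,0,0,0,0.003,0.102,0,0,0,0,0,0.003,0.102,0,0,0,0,0,0.003,0.102,0,0,0,0])

```text
time: 2.9
tool_pos: [0.6296, -0.1729, 0.0605]
ee_rot: [3.141, -0.003, -0.342]
wrist_force: [-0.4, 0.3, 0.1]
width: 0.0001
finger_force: 0.0
```

```bash
python3 - <<'E'
from mv import *
import numpy as np
c=np.array([.5826,-.1518]); d=np.array([-.942,.335])
# finger-centre path: contact point on arc about far bottom edge; 8 mm behind
W=[]
for th in (-1,0,15,30,40,48,54):
    a=np.radians(39.4+max(th,0)); r=.0647; u=.025-r*np.cos(a)-.008-(.004 if th<0 else 0); z=.004+r*np.sin(a)+.011
    W.append((*(c+d*u),z,-.342))
to(*W)
E
```

```text
at 2.9 [ 0.6296 -0.1729  0.0605] [ 3.141e+00 -3.000e-03 -3.420e-01] [-0.42  0.29  0.14] q [-0.35  0.38  1.33 -0.    1.43  1.56]
[-0.0144, -0.0041, 0.0044] [0.0, -0.2, -0.0]
[-0.0184, -0.0041, 0.0044] [0.0, -0.2, -0.0]
[-0.0307, -0.0041, -0.0072] [0.0, -0.2, -0.0]
[-0.0456, -0.0041, -0.0152] [0.0, -0.2, -0.0]
[-0.0564, -0.0041, -0.0183] [0.0, -0.2, -0.0]
[-0.0654, -0.0041, -0.0194] [0.0, -0.2, -0.0]
[-0.0722, -0.0041, -0.0193] [0.0, -0.2, -0.0]
```

>>> servo_tool(commands=[-0.004,-0.002,0.002,0,0,0,0,-0.008,-0.003,0.002,0,0,0,0,-0.008,-0.003,0.002,0,0,0,0,-0.008,-0.003,0.002,0,0,0,0])

```text
time: 3.4
tool_pos: [0.6223, -0.1665, 0.0567]
ee_rot: [3.141, -0.0, -0.341]
wrist_force: [0.7, 0.1, 0.4]
width: 0.0006
finger_force: 0.0
```

```bash
python3 - <<'E'
from mv import *
import numpy as np
from bench import snapshot
for i in range(4): o=robot.get_obs(); print(o['tool_pos'].round(4),o['wrist_force'].round(2)); s=snapshot('scene')
import cv2; cv2.imwrite('pics/s2.png',cv2.resize(s['img'][180:300,160:320],(800,600),interpolation=cv2.INTER_CUBIC))
E
```

```text
[ 0.6223 -0.1665  0.0567] [0.67 0.09 0.45]
[ 0.6223 -0.1666  0.0566] [-0.59 -0.31 -0.31]
[ 0.6223 -0.1666  0.0566] [0.05 0.64 0.22]
[ 0.6223 -0.1666  0.0565] [-0.45  0.66  0.27]
```

View pics/s2.png

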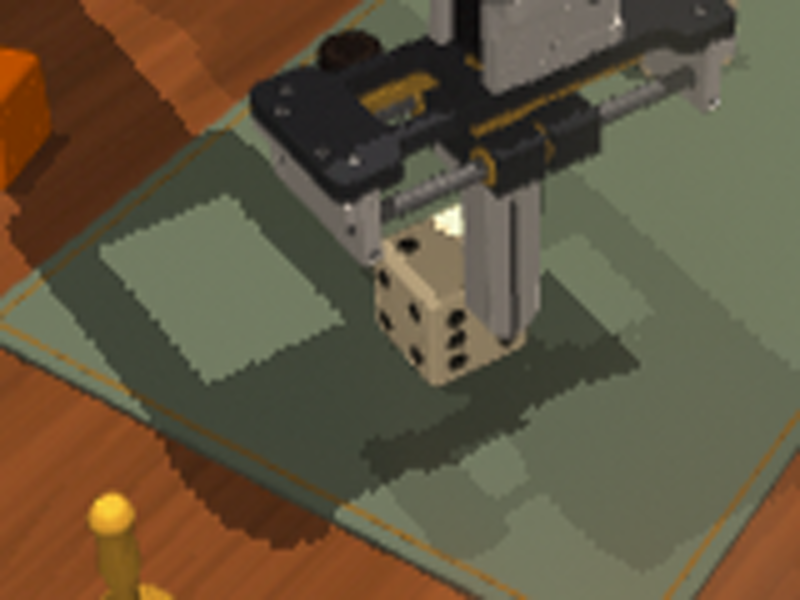

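>>> servo_tool(commands=[-0.005,0,0,0,0,0,0,-0.0095,0,0,0,0,0,0,-0.0135,0,-0.004,0,0,0,0,-0.0175,0,-0.008,0,0,0,0,-0.0215,0,-0.0115,0,0,0,0,-0.0255,0,-0.014,0,0,0,0,-0.031,0,-0.017,0,0,0,0,-0.0365,0,-0.0195,0,0,0,0,-0.0365,0,-0.0195,0,0,0,0,-0.0365,0,-0.0195,0,0,0,0])

```text
time: 4.85
tool_pos: [0.5879, -0.1544, 0.076]
ee_rot: [3.141, -0.0, -0.342]
wrist_force: [0.3, -0.6, 0.4]
width: 0.0003
finger_force: 0.3
```

```bash
python3 - <<'E'
from mv import *
from bench import snapshot
o=robot.get_obs(); print(o['tool_pos'].round(4),o['wrist_force'].round(2)); s=snapshot('scene')
import cv2; cv2.imwrite('pics/s3.png',cv2.resize(s['img'][180:300,160:320],(800,600),interpolation=cv2.INTER_CUBIC))
E
```

```text
[ 0.5879 -0.1544  0.076 ] [ 0.29 -0.58  0.36]
```

View pics/s3.png

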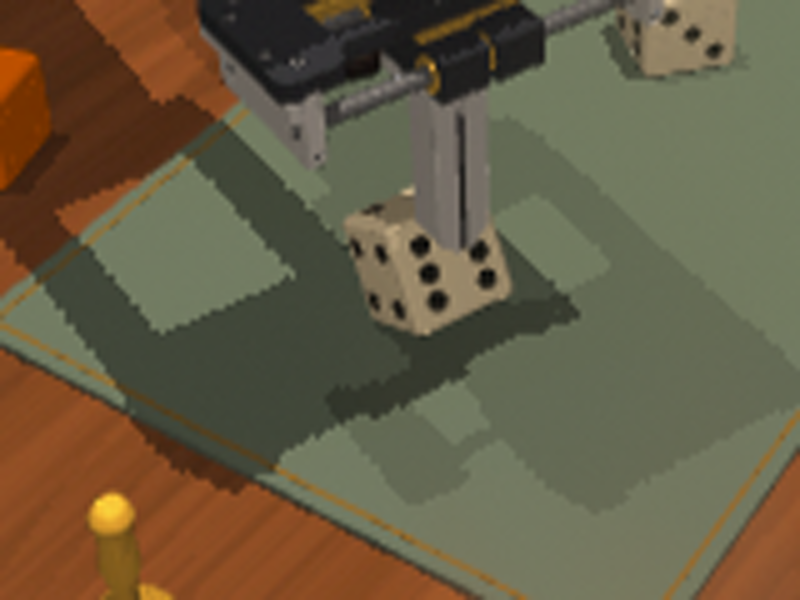

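>>> servo_tool(commands=[-0.004,0,-0.0015,0,0,0,0,-0.008,0,-0.0025,0,0,0,0,-0.0115,0,-0.0035,0,0,0,0,-0.015,0,-0.004,0,0,0,0,-0.018,0,-0.0045,0,0,0,0,-0.021,0,-0.0045,0,0,0,0,-0.024,0,-0.0045,0,0,0,0,-0.027,0,-0.0045,0,0,0,0,-0.03,0,-0.005,0,0,0,0,-0.03,0,-0.005,0,0,0,0])

```text
time: 6.15
tool_pos: [0.5595, -0.1443, 0.081]
ee_rot: [3.142, -0.0, -0.342]
wrist_force: [-0.5, -0.3, 0.7]
width: 0.0004
finger_force: 0.0
```

>>> servo_tool(commands=[0,0,-0.02,0,0,0,0,0,0,-0.06,0,0,0,0,0,0,-0.1,0,0,0,0,0,0,-0.1,0,0,0,0])

```text
time: 6.65
tool_pos: [0.5619, -0.1451, 0.1856]
ee_rot: [3.141, -0.009, -0.342]
wrist_force: [0.8, 0.0, -0.3]
width: 0.0003
finger_force: 0.0
```

```bash
python3 mv.py "[(.518,.0475,.18,.899),(.518,.0475,.0565,.899)]"; python3 - <<'E'
from bench import snapshot
import cv2
s=snapshot('scene'); cv2.imwrite('pics/s4.png',cv2.resize(s['img'][130:310,120:360],(800,600),interpolation=cv2.INTER_CUBIC))
E
```

```text
at 6.65 [ 0.5619 -0.1451  0.1856] [ 3.141 -0.009 -0.342] [ 0.79  0.   -0.31] q [-0.35  0.16  1.36 -0.    1.62  1.56]
[-0.1059, -0.1668, 0.0046] [0.3, -0.4, -71.1]
[-0.107, -0.1668, 0.1281] [0.3, -0.4, -71.1]
```

View pics/s4.png

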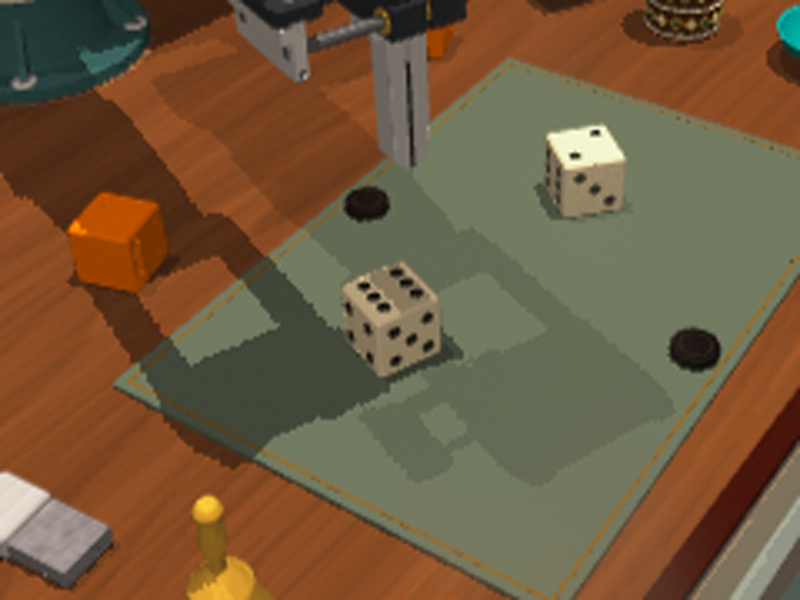

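R is six up. Now the same for L.

>>> servo_tool(commands=[-0.012,-0.02,0,0,0,-9,0,-0.027,-0.042,0,0,0,-18,0,-0.045,-0.07,0,0,0,-28,0,-0.06,-0.1,0,0,0,-38,0,-0.08,-0.13,0,0,0,-48,0,-0.1,-0.16,0,0,0,-58,0,-0.106,-0.167,0.004,0,0,-67,0,-0.106,-0.167,0.004,0,0,-71.1,0,-0.106,-0.167,0.004,0,0,-71.1,0,-0.106,-0.167,0.004,0,0,-71.1,0])

```text
time: 7.95
tool_pos: [0.5152, 0.0484, 0.1758]
ee_rot: [-3.14, 0.001, 0.898]
wrist_force: [0.3, 0.7, -0.1]
width: 0.0004
finger_force: 0.0
```

```bash
python3 -c "
from bench import snapshot
[snapshot('top') for i in range(4)]"; python3 mv.py "[(.5185,.0481,.0565,.899)]"
```

```text
at 8.15 [0.5157 0.0483 0.1768] [-3.141  0.     0.899] [-0.68 -0.41  0.88] q [-0.02  0.03  1.51 -0.    1.6   0.66]
[0.0016, 0.0024, 0.1203] [-0.0, 0.0, -0.0]
```

>>> servo_tool(commands=[0,0.002,0.03,0,0,0,0,0,0.002,0.06,0,0,0,0,0,0.002,0.09,0,0,0,0,0,0.002,0.11,0,0,0,0,0.002,0.002,0.12,0,0,0,0,0.002,0.002,0.12,0,0,0,0,0.002,0.002,0.12,0,0,0,0,0.002,0.002,0.12,0,0,0,0])

```text
time: 9.15
tool_pos: [0.5193, 0.0489, 0.0581]
ee_rot: [3.14, -0.001, 0.899]
wrist_force: [0.8, 0.0, 0.3]
width: 0.0009
finger_force: 0.0
```

```bash
python3 mv.py "[(.5484-.6225*.033,.0857-.7826*.033,.0565,.899)]"
```

```text
at 9.15 [0.5193 0.0489 0.0581] [ 3.14e+00 -1.00e-03  8.99e-01] [0.8  0.01 0.27] q [-0.01  0.11  1.67 -0.    1.36  0.66]
[0.014, -0.0001, 0.0016] [0.1, -0.1, 0.0]
```

>>> servo_tool(commands=[0.006,0,0.0005,0,0,0,0,0.011,0,0.0005,0,0,0,0,0.0145,0,0.0005,0,0,0,0,0.0185,0,-0.0035,0,0,0,0,0.0225,0,-0.0075,0,0,0,0,0.0265,0,-0.011,0,0,0,0,0.0305,0,-0.0135,0,0,0,0,0.036,0,-0.0165,0,0,0,0,0.0415,0,-0.019,0,0,0,0,0.0415,0,-0.019,0,0,0,0])

```text
time: 10.4
tool_pos: [0.5448, 0.0818, 0.0762]
ee_rot: [3.141, -0.001, 0.9]
wrist_force: [0.3, -0.9, 0.1]
width: 0.0006
finger_force: 0.2
```

>>> servo_tool(commands=[0.004,0,-0.0015,0,0,0,0,0.008,0,-0.0025,0,0,0,0,0.0115,0,-0.0035,0,0,0,0,0.015,0,-0.004,0,0,0,0,0.018,0,-0.0045,0,0,0,0,0.021,0,-0.0045,0,0,0,0,0.024,0,-0.0045,0,0,0,0,0.027,0,-0.0045,0,0,0,0,0.03,0,-0.005,0,0,0,0,0.03,0,-0.005,0,0,0,0])

```text
time: 11.65
tool_pos: [0.5631, 0.105, 0.081]
ee_rot: [3.141, 0.0, 0.9]
wrist_force: [0.5, 0.4, -0.1]
width: 0.0004
finger_force: 0.0
```

>>> servo_tool(commands=[0,0,-0.02,0,0,0,0,0,0,-0.06,0,0,0,0,0,0,-0.12,0,0,0,0,-0.08,0,-0.15,0,0,0,0,-0.14,0,-0.15,0,0,0,0,-0.14,0,-0.15,0,0,0,0])

```text
time: 12.4
tool_pos: [0.4746, -0.0065, 0.2323]
ee_rot: [3.139, -0.001, 0.897]
wrist_force: [0.2, 0.3, 0.2]
width: 0.0002
finger_force: 0.0
```

```bash
python3 - <<'E'
from bench import snapshot
import cv2
s=snapshot('scene'); cv2.imwrite('pics/s5.png',cv2.resize(s['img'][110:320,80:360],(800,600),interpolation=cv2.INTER_CUBIC))
E
```

```text
(no output)
```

View pics/s5.png

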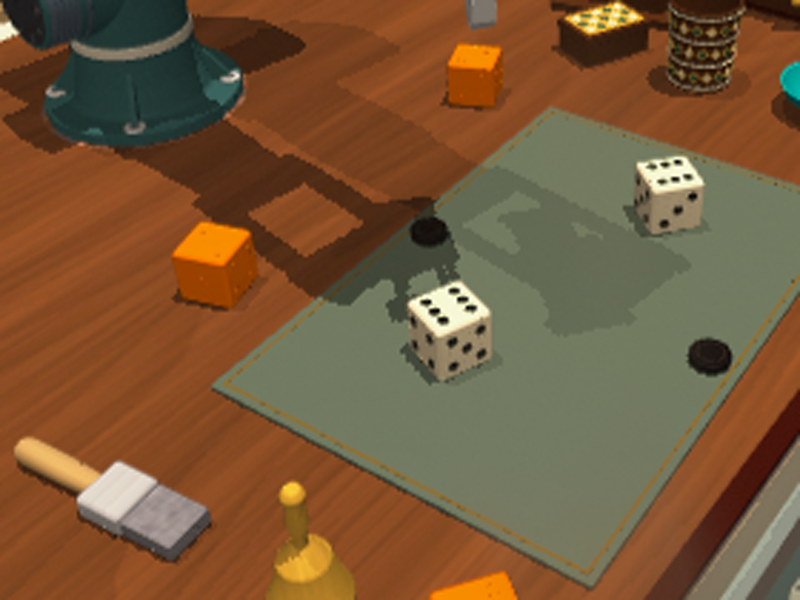

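Both dice lie flat with the six up, at (670,190) and (448,330) in the crop. The checkers and other goods haven't moved, and the arm is clear.

```bash
python3 -c "
from bench import close_job
print(close_job())"
```

```text
the job is handed in; nothing more can be done
None
```

Job handed in after about 12 s of arm time: the last picture showed both dice flat on the mat with the six up and nothing else visibly disturbed, though the hand-in returned no verdict.

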